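# Load a module into a push-push test fixture

### The job

Load the module with the red heat sink into the grey test fixture: press the orange pad on the white lid to free its push-push latch so that the lid springs open, lower the module gently until it stands fully down in the nest, then swing the lid shut and press the pad again until it latches and stays shut by itself. The latch changes over only just before a solid stop whose depth you cannot see, so press slowly, feel for the stop, and never push on the fixture with more than 18 N; leave everything else on the bench where it lies.

Things in the scene. Friction and masses are not known exactly. Their poses are not given: they have to be found in the camera images.
- fixture: Test fixture, fixed to the bench: grey base 150 mm (its x) by 200 mm (its y), 45 mm tall, under a white lid; origin at the centre of its underside, z up. The hinge is along its +y side, the latch at the middle of its -y side: a black tower 44 x 30 mm, 23 mm above the base's top, into which a steel tongue under the lid dips. The rest of the base's top is flat and clear
- hinge (a point): Middle of the hinge axis, 98 mm above the bench; its frame stays with the base: x along the axis, y from latch side to hinge side, z up. The lid is a flat plate 8 mm thick, 140 mm wide (x), reaching 185 mm from the axis to its free edge; the axis lies in the plate's mid-plane, its outer face 4 mm off the axis; 170 mm from the axis a steel tongue hangs 58 mm below the mid-plane
- lid (a joint): Lid angle in rad: 0 latched shut (level), negative pressed below that, up to 1.75 open (the free edge rises and goes over to the hinge side). When not latched, a damped hinge spring swings it open in about 2 s and holds it there; to close it takes about 1.5 N (open) to 4.5 N (shut) at the pad. From open it is swung back by pushing its outer face, which then looks away from the nest
- lid_pad (a point): Centre of the round orange pad (32 mm, flush) on the lid's outer face, 165 mm from the hinge axis; z out of the face. Latch: pressing it down to the solid stop and letting go frees the shut lid, or latches the freed lid. The stop lies 7 to 24 mm of pad travel below shut, hidden and different on each fixture; the catch changes over only in the last 1.5 mm before it; beyond it the lid is rigid
- nest (a point): Centre of the floor of the nest, a pocket in the base's top 32 mm (its x) by 50 mm (its y), 12 mm deep, its floor 33 mm above the bench, 108 mm from the hinge axis; axes as the fixture's, z up. The module fits either way round, long side along y. Flat top for 55 mm on its x sides
- module_center (a point): Centre (half-way up, 17 mm above the underside) of the wanted module: upright block 28 mm (its x) by 46 mm (its y) by 34 mm tall, green below, red finned heat sink above, about 90 g; z up. It stands on a blue mat 2 mm thick. Grip its flat faces 28 mm apart; seated in the nest it stands 22 mm above the base's top
- spare: A second module of the same shape with a dark grey heat sink: not the one wanted, leave it where it is; origin at the centre of its underside. Bystander
- fan: Grey cooling fan, 80 x 80 x 25 mm, lying flat; origin at the centre of its underside. Bystander
- debugger: White plastic debugger box, 95 x 60 x 22 mm; origin at the centre of its underside. Bystander
- solder: Aluminium-coloured spool, 60 mm across, 26 mm tall; origin at the centre of its underside. Bystander
- sponge: Brick-red sponge block, 80 x 55 x 25 mm; origin at the centre of its underside. Bystander
- marker: White and green marker pen, 130 mm long, 16 mm thick; origin at the centre of its underside. Bystander
- driver: Orange-handled screwdriver, 170 mm long; origin at the centre of its underside. Bystander
- module: The same module, wanted with the red heat sink; this origin is the centre of its underside
Not all that is in view belongs to the job. What is shaped like the fixture but green is not meant.

How it is judged:
On the way, in this order (a step that is already met when the one before it is completed fails the run):
1. the latch is freed and the lid has swung open (beyond 1.5 rad) (value of joint lid above 1.5 rad), for 0.2 s.
2. with the lid open, the module stands in the nest, let go (value of joint lid above 1.5 rad and horizontal distance between module_center and nest below 0.005 m and z of module_center in the frame of nest below 0.02 m and angle between module_center's own z axis and vertical below 0.1 rad and angle between the x axis of module_center and the x axis of nest, either way round below 0.2 rad and contact force between the fingers and module below 0.1 N), for 0.2 s.
At the end, for the whole second after the job is handed in: The lid is latched shut by itself (angle between -0.02 and 0.025 rad) and the module stands at rest in the nest: within 5 mm of the nest's centre, its centre less than 20 mm above the nest's floor, upright within 0.1 rad, its long side along the nest's within 0.2 rad (value of joint lid between -0.02 and 0.025 rad and horizontal distance between module_center and nest below 0.005 m and z of module_center in the frame of nest below 0.02 m and angle between module_center's own z axis and vertical below 0.1 rad and angle between the x axis of module_center and the x axis of nest, either way round below 0.2 rad and linear speed of module below 0.02 m/s); the robot touches nothing.
It fails at once if the robot pushes on the fixture or its lid with more than 18 N (contact force between any of the fingers, the arm and fixture above 18 N).
It fails at once if the module is dropped or rammed onto the fixture (over 60 N between them) (contact force between module and fixture above 60 N).
It fails at once if another thing on the bench is moved by more than 30 mm (distance of any of spare, fan, debugger, solder, sponge, marker, driver from where it was at the start of the episode above 0.03 m).
It also fails if it takes over 69 s, if anything falls off the work surface, if the arm or the gripper's body presses on something with over 40 N, if the wrist force passes 120 N, or if a joint passes its speed limit or range.

### The arm

A 6-joint arm with a two-finger parallel gripper is mounted at the origin on the work surface. World frame = base frame: x ahead of the robot, y to its left, z up, the work surface at z = 0. Lengths are in m, angles in rad, forces in N, time in s.
With the tool pointing down it reaches from about 0.25 to 0.725 m from the base axis. Payload 4 kg.
Tool frame: the origin (TCP) lies midway between the tips of the shut fingers; the grasp point (between the pads) lies 19 mm behind it (bot.grip_point_offset is the distance from the TCP to the grasp point, in m); z points along the fingers, y is the line along which they close (so a half turn about z gives the same grasp; the last joint's range is limited). The gripper opens to 85 mm and grips with 20 to 120 N. Pads are 22 mm wide; open, the fingers measure 114 mm over their backs; the gripper's body (76 mm by 85 mm) begins 54 mm behind the grasp point. The pads swing forward as they close: fully open they stand 13 mm farther back than shut.
Start: joints at [1.237, 0.241, 0.005, 1.335, 0, 1.571], TCP at [0.164, 0.472, 0.231] pointing down, gripper open.
Joint ranges: [-2.72, 2.72], [-1.05, 1.87], [-1.09, 1.28], [-1.99, 2.15], [-1.42, 1.44], [-3.14, 3.14]. Speed limits (rad/s): [2.79, 2.79, 3.14, 3.14, 3.14, 3.14].

### API

Orientations are given as a unit quaternion [x, y, z, w].
In Python, from workcell import bot gives the robot as it stands.
- The arm moves only by the tool step_arm, never from a script. Its argument "targets" is text: rows parted by semicolons, each of 7 numbers parted by spaces: the opening, from -1 (shut) to 1 (fully open), so that 0 is half open, then the shift along the world's x, y, z normalised to -1 to 1, where 1 is 0.5 m, then the turn, a rotation vector about the world's x, y, z normalised to -1 to 1, where 1 is pi/4 rad. In form: gripper x y z wx wy wz; .... A call has 1 to 10 rows; each row is the pose to reach, as a shift and turn from the pose commanded when the call began; what a row does not reach only later rows make up. A row lasts 1/12 s, in which the tool goes at most 41.7 mm and 7.16 degrees, less where a joint would pass 70% of its speed; a pose out of reach is approached as far as the arm can. A call with a number of a shift or a turn outside -1 to 1 is refused whole. A call with a gripper value outside its range is refused whole. The fingers move at their own pace and stop on an object; the grip force is fixed at half the most. Time passes only in rows, so rows that repeat a pose let the fingers close. It gives the time, the measured TCP pose, the force, the opening and the grip force at its end, in the units of the state.
- bot.get_obs(): the state, without advancing time (a new reading comes with each control period).
- bot.camera(name): name is "side" or "top"; returns the picture (480x640x3 uint8, red, green, blue); there is no depth.
- bot.camera_info(name): a dict with "vertical_fov" (degrees; the focal length in pixels is half the picture's height over the tangent of half this angle, whatever the lens; pixels are square), "cx", "cy" (the principal point, pixels), "pose" (4x4, takes a point from camera to world coordinates). Camera axes: x right, y up, looking along -z (the intrinsics and any distortion apply to the point x, -y, -z); pixel columns grow to the right and rows downward; lengths in m; the calibration is good to about 2 mm. A picture is of the moment at which its call begins. camera_info takes no time and is no camera call.
- bot.job_done(): hands the job in; it is judged then, once.
The state is a dict: "clock": time; "joint_pos": joint angles; "joint_vel": joint speeds; "tau": joint torques, N m; "eef_pos": TCP position; "tool_rot": TCP orientation; "ft_force": force on the tool from outside, world axes, zero at the start; "ft_torque": the same for the moment, N m; "grip_width": finger opening in m; "grasp_force": force on a finger pad.
Only numpy, scipy, OpenCV 4.12 (cv2) and the standard library are available. Lean on these libraries where they do the work, as an engineer would, in place of code of your own. Each camera call takes 0.05 s, during which the arm holds its last target. There are 200 camera calls.

## Working session

There is one attempt and no reset: what is moved stays moved. The work goes in short steps, Python scripts to look and compute and a tool call to move; the robot and the scene stay as the last step left them, time stands still between calls to the robot, and variables do not carry over. Pictures are saved under pics/ and viewed, at most 10 in all, crops included, and the job is handed in when it is done.

Besides the shell and the picture viewer there is one more tool, called after ">>>" as name(argument=value, ...), one argument or row to a line, values as JSON. step_arm: Moves the arm, as the interface text tells. Scaled input: -1 to 1 covers 0.5 m each way for a shift and pi/4 rad each way for a turn. Its arguments: {"type":"object","properties":{"targets":{"type":"string"}},"required":["targets"]}

```bash
mkdir -p pics; python3 - <<'E'
from workcell import bot
import cv2,numpy as np
for n in("top","side"):
    im=bot.camera(n); np.save(n+".npy",im); cv2.imwrite(f"pics/{n}0.png",im[:,:,::-1])
    print(n,bot.camera_info(n))
print(bot.get_obs())
E
ls
```

```text
top {'vertical_fov': 55.49108258713843, 'cx': 318.880073187978, 'cy': 244.67436850651188, 'pose': array([[-0.0243042 ,  0.99171703, -0.12612154,  0.33780522],
       [-0.99966151, -0.02528042, -0.00614521,  0.03375054],
       [-0.00928272,  0.1259295 ,  0.99199576,  1.18557537],
       [ 0.        ,  0.        ,  0.        ,  1.        ]])}
side {'vertical_fov': 44.73163206101826, 'cx': 325.2239149037858, 'cy': 234.2044652047708, 'pose': array([[ 0.82623295,  0.29369853, -0.4807081 , -0.34624037],
       [-0.56286967,  0.39597819, -0.72551982, -1.20893751],
       [-0.02273418,  0.87002439,  0.49248423,  0.93323056],
       [ 0.        ,  0.        ,  0.        ,  1.        ]])}
{'clock': 0.1, 'joint_pos': array([1.23700094e+00, 2.41334341e-01, 3.84973276e-03, 1.33522465e+00,
       3.65737498e-05, 1.57079436e+00]), 'joint_vel': array([ 0.00022203, -0.00124095,  0.00355658, -0.00054769,  0.00075864,
        0.00022894]), 'tau': array([ 7.39200423e-04, -3.73137045e+01,  2.53010631e+01,  1.08419280e-02,
        8.45886893e-05, -4.70818392e-06]), 'eef_pos': array([0.16361506, 0.47185829, 0.23050013]), 'tool_rot': array([ 1.66122926e-01,  9.86104588e-01, -9.40139374e-04, -1.76925886e-04]), 'ft_force': array([ 0.6903487 , -0.01627579, -0.21118742]), 'ft_torque': array([-0.01589167, -0.04857186,  0.04197146]), 'grasp_force': 0.0, 'grip_width': 0.0851676067973062}
pics
side.npy
top.npy
```

View pics/top0.png

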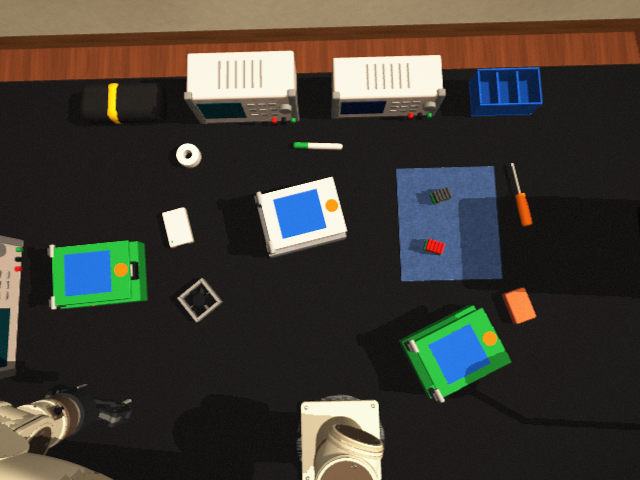

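View pics/side0.png

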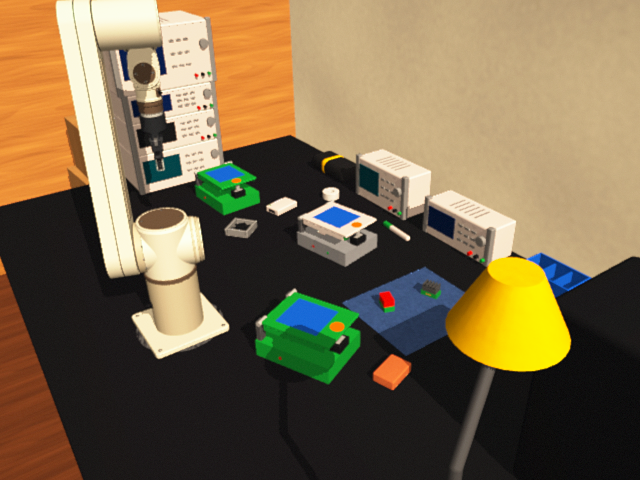

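The top view shows three fixture-like objects: a green one at (98,273), a green one at (458,352), and one with a white lid on a grey base at (302,216). The white and grey one fits the description, with its pad at (331,205) and hinge on the left. The modules on the mat are a dark one at (440,196), which is the spare, and a red one at (434,247), which is the one wanted.

```bash
cat > h.py <<'E'
import numpy as np,cv2
from workcell import bot
def ray(cam,uv):
    i=bot.camera_info(cam); f=240/np.tan(np.radians(i["vertical_fov"])/2)
    d=np.array([(uv[0]-i["cx"])/f,-(uv[1]-i["cy"])/f,-1.]); P=np.array(i["pose"])
    return P[:3,3],P[:3,:3]@d
def onz(cam,uv,z):
    o,d=ray(cam,uv); return o+d*(z-o[2])/d[2]
def tri(uv1,uv2):
    (a,d),(b,e)=ray("top",uv1),ray("side",uv2)
    s=np.linalg.lstsq(np.c_[d,-e],b-a,rcond=None)[0]
    p,q=a+s[0]*d,b+s[1]*e; return (p+q)/2,np.linalg.norm(p-q)
def mask(im,lo,hi,box):
    h=cv2.cvtColor(im,cv2.COLOR_RGB2HSV); m=cv2.inRange(h,lo,hi); k=np.zeros_like(m)
    x0,y0,x1,y1=box; k[y0:y1,x0:x1]=m[y0:y1,x0:x1]; return k
def blob(m):
    c=max(cv2.findContours(m,cv2.RETR_EXTERNAL,cv2.CHAIN_APPROX_NONE)[0],key=cv2.contourArea)
    M=cv2.moments(m*0+cv2.drawContours(m*0,[c],-1,1,-1),True)
    return np.array([M["m10"],M["m01"]])/M["m00"],c,M["m00"]
E
python3 - <<'E'
from h import *
T=np.load("top.npy");S=np.load("side.npy")
O=((8,150,120),(22,255,255)); R=((0,150,80),(6,255,255)); B=((100,120,80),(118,255,255)); W=((0,0,150),(179,60,255))
pt=blob(mask(T,*O,(250,170,350,260)))[0]; ps=blob(mask(S,*O,(340,215,375,235)))[0]
print("pad",pt,ps,onz("top",pt,.102),onz("side",ps,.102),tri(pt,ps))
def rect(m,z):
    c=blob(m)[1][:,0,:]; w=np.array([onz("top",p,z)[:2] for p in c],np.float32)*1000
    return cv2.minAreaRect(w)
print("window",rect(mask(T,*B,(250,170,350,260)),.102))
lid=mask(T,*W,(250,170,350,260))|mask(T,*B,(250,170,350,260))|mask(T,*O,(250,170,350,260))
print("lid",rect(lid,.102))
m=mask(T,*R,(415,230,460,265)); print("red top",rect(m,.036),blob(m)[0])
ms=mask(S,*R,(370,280,405,320)); print("red side",blob(ms)[0], tri(blob(m)[0],blob(ms)[0]))
g=mask(T,(40,100,40),(80,255,255),(415,230,460,265)); 
print("red+green",rect(cv2.morphologyEx(m|g,cv2.MORPH_CLOSE,np.ones((3,3))),.03))
a=cv2.resize(T[170:270,240:350],None,fx=4,fy=4,interpolation=cv2.INTER_CUBIC)
b=cv2.resize(T[180:265,410:465],None,fx=4.7,fy=4.7,interpolation=cv2.INTER_CUBIC)[:400]
b=b[:399];a=a[:399]
cv2.imwrite("pics/crop1.png",np.hstack([a,b])[:,:,::-1])
E
```

```text
pad [331.375 205.15 ] [356.07692308 224.15384615] [0.57119202 0.00788892 0.102     ] [0.57316513 0.01103983 0.102     ] (array([0.57076704, 0.00792022, 0.10413129]), np.float64(7.70830505021419e-05))
window ((553.62060546875, 86.14753723144531), (97.99337005615234, 107.4815673828125), 12.939108848571777)
lid ((548.5109252929688, 79.46089172363281), (158.2432098388672, 193.9414520263672), 10.706036567687988)
red top ((471.75, -252.03372192382812), (40.4914665222168, 29.311046600341797), 69.72100067138672) [434.42458101 246.60893855]
red side [386.30487805 299.18902439] (array([ 0.473067  , -0.25430258,  0.02570811]), np.float64(0.0007043457039965831))
red+green ((472.41497802734375, -250.07252502441406), (47.15676498413086, 31.92136001586914), 69.72081756591797)
```

View pics/crop1.png

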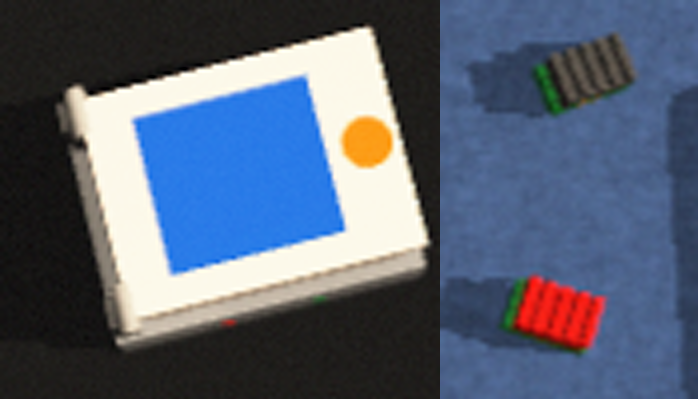

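The crop confirms it: the white-lid fixture has its hinge barrels on the left and its pad on the right, and the wanted module is the red one at the lower right. Now I'll move above the pad with the fingers shut.

>>> step_arm(
  targets="-1 .814 -.928 0 0 0 -.65;-1 .814 -.928 0 0 0 -.65;-1 .814 -.928 0 0 0 -.65;-1 .814 -.928 0 0 0 -.65;-1 .814 -.928 0 0 0 -.65;-1 .814 -.928 0 0 0 -.65;-1 .814 -.928 0 0 0 -.65;-1 .814 -.928 0 0 0 -.65;-1 .814 -.928 0 0 0 -.65;-1 .814 -.928 0 0 0 -.65",
)

```text
clock: 0.93
eef_pos: [0.4393, 0.1572, 0.2311]
tool_rot: [0.41, 0.912, -0.0, -0.0]
ft_force: [1.2, 1.7, 0.5]
grip_width: 0.0005
grasp_force: 0.0
```

>>> step_arm(
  targets="-1 .263 -.298 0 0 0 -.64;-1 .263 -.298 0 0 0 -.64;-1 .263 -.298 0 0 0 -.64;-1 .263 -.298 -.19 0 0 -.64;-1 .263 -.298 -.19 0 0 -.64;-1 .263 -.298 -.19 0 0 -.64;-1 .263 -.298 -.19 0 0 -.64;-1 .263 -.298 -.19 0 0 -.64;-1 .263 -.298 -.19 0 0 -.64;-1 .263 -.298 -.19 0 0 -.64",
)

```text
clock: 1.77
eef_pos: [0.5706, 0.011, 0.1379]
tool_rot: [0.623, 0.782, 0.001, 0.001]
ft_force: [-0.3, 1.5, 0.5]
grip_width: -0.0
grasp_force: 0.0
```

```bash
python3 - <<'E'
from h import *
o=bot.get_obs();print(o["clock"],o["eef_pos"],o["tool_rot"],o["ft_force"],o["joint_pos"])
T=bot.camera("top");S=bot.camera("side")
a=cv2.resize(T[170:270,260:360],None,fx=4,fy=4);b=cv2.resize(S[160:260,300:400],None,fx=4,fy=4)
cv2.imwrite("pics/p2.png",np.hstack([a,b])[:,:,::-1])
E
```

```text
1.7667 [0.57059737 0.01099163 0.13794891] [0.62327736 0.78199992 0.00086034 0.00084519] [-0.30815867  1.49097441  0.51020224] [1.91300848e-02 4.31787920e-01 2.95129971e-02 1.16612192e+00
 2.46141474e-04 1.36498500e+00]
```

View pics/p2.png

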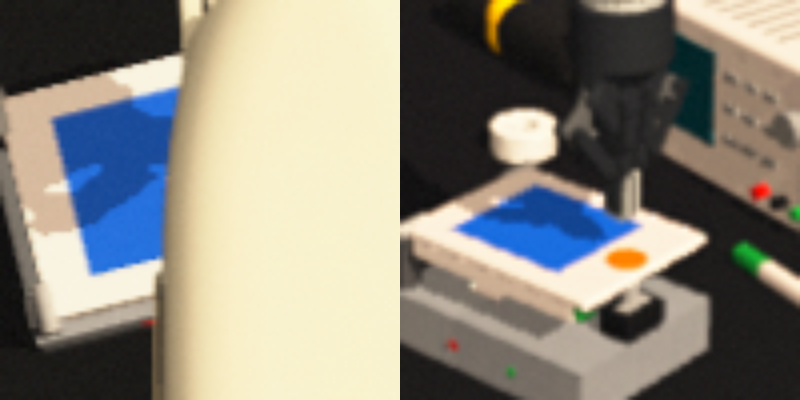

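The side crop shows the fingertip at (625,215), directly above the pad at (625,258), while the arm hides the fixture in the top view. Lowering.

>>> step_arm(
  targets="-1 0 0 -.03 0 0 0;-1 0 0 -.056 0 0 0;-1 0 0 -.056 0 0 0;-1 0 0 -.056 0 0 0",
)

```text
clock: 2.2
eef_pos: [0.5697, 0.0108, 0.109]
tool_rot: [0.623, 0.782, 0.0, 0.0]
ft_force: [0.6, 0.2, 0.6]
grip_width: -0.0001
grasp_force: 0.0
```

>>> step_arm(
  targets="-1 .003 -.005 -.006 0 0 0;-1 .003 -.005 -.01 0 0 0;-1 .003 -.005 -.014 0 0 0;-1 .003 -.005 -.018 0 0 0;-1 .003 -.005 -.018 0 0 0",
)

```text
clock: 2.62
eef_pos: [0.5724, 0.0076, 0.1]
tool_rot: [0.624, 0.782, 0.001, 0.001]
ft_force: [-0.5, -0.4, 3.2]
grip_width: -0.0001
grasp_force: 1.9
```

>>> step_arm(
  targets="-1 0 0 -.003 0 0 0;-1 0 0 -.006 0 0 0;-1 0 0 -.008 0 0 0;-1 0 0 -.008 0 0 0",
)

```text
clock: 2.95
eef_pos: [0.5724, 0.0076, 0.0956]
tool_rot: [0.624, 0.782, 0.0, 0.001]
ft_force: [2.0, -0.3, 3.8]
grip_width: 0.0002
grasp_force: 2.0
```

>>> step_arm(
  targets="-1 0 0 -.001 0 0 0;-1 0 0 -.002 0 0 0;-1 0 0 -.002 0 0 0",
)

```text
clock: 3.2
eef_pos: [0.5723, 0.0076, 0.0945]
tool_rot: [0.624, 0.782, 0.0, 0.001]
ft_force: [3.2, -1.4, 3.3]
grip_width: -0.0001
grasp_force: 2.1
```

>>> step_arm(
  targets="-1 0 0 -.001 0 0 0;-1 0 0 -.002 0 0 0;-1 0 0 -.002 0 0 0",
)

```text
clock: 3.45
eef_pos: [0.572, 0.0077, 0.0934]
tool_rot: [0.624, 0.782, 0.0, 0.0]
ft_force: [3.5, -0.7, 3.8]
grip_width: -0.0002
grasp_force: 2.2
```

>>> step_arm(
  targets="-1 0 0 -.001 0 0 0;-1 0 0 -.002 0 0 0;-1 0 0 -.002 0 0 0",
)

```text
clock: 3.7
eef_pos: [0.5717, 0.0077, 0.0923]
tool_rot: [0.624, 0.782, 0.0, 0.0]
ft_force: [4.0, 0.1, 4.4]
grip_width: -0.0003
grasp_force: 2.2
```

>>> step_arm(
  targets="-1 0 0 -.001 0 0 0;-1 0 0 -.002 0 0 0;-1 0 0 -.002 0 0 0",
)

```text
clock: 3.95
eef_pos: [0.5716, 0.0078, 0.0913]
tool_rot: [0.624, 0.782, 0.0, -0.0]
ft_force: [3.5, -0.0, 4.3]
grip_width: 0.0001
grasp_force: 2.3
```

>>> step_arm(
  targets="-1 0 0 -.001 0 0 0;-1 0 0 -.002 0 0 0;-1 0 0 -.002 0 0 0",
)

```text
clock: 4.2
eef_pos: [0.5717, 0.0078, 0.0907]
tool_rot: [0.624, 0.782, 0.0, 0.0]
ft_force: [2.9, -0.0, 6.0]
grip_width: 0.0001
grasp_force: 3.3
```

>>> step_arm(
  targets="-1 0 0 -.001 0 0 0;-1 0 0 -.001 0 0 0;-1 0 0 -.001 0 0 0",
)

```text
clock: 4.45
eef_pos: [0.5717, 0.0078, 0.0904]
tool_rot: [0.624, 0.782, 0.0, 0.0]
ft_force: [1.9, 0.4, 7.9]
grip_width: 0.0003
grasp_force: 3.9
```

>>> step_arm(
  targets="-1 0 0 -.001 0 0 0;-1 0 0 -.002 0 0 0;-1 0 0 -.002 0 0 0",
)

```text
clock: 4.7
eef_pos: [0.5717, 0.0078, 0.0899]
tool_rot: [0.624, 0.782, 0.0, 0.0]
ft_force: [0.4, 0.4, 9.5]
grip_width: 0.0001
grasp_force: 5.0
```

>>> step_arm(
  targets="-1 0 0 -.001 0 0 0;-1 0 0 -.001 0 0 0;-1 0 0 -.001 0 0 0;-1 0 0 .075 0 0 0;-1 0 -.05 .14 0 0 0;-1 0 -.13 .18 0 0 0;-1 0 -.21 .2 0 0 0;-1 0 -.29 .2 0 0 0;-1 0 -.35 .2 0 0 0;-1 0 -.35 .2 0 0 0",
)

```text
clock: 5.53
eef_pos: [0.5689, -0.1724, 0.1869]
tool_rot: [0.626, 0.779, -0.002, -0.002]
ft_force: [0.9, 0.1, -0.7]
grip_width: -0.0001
grasp_force: 0.0
```

```bash
python3 - <<'E'
from h import *
o=bot.get_obs();print(o["clock"],o["eef_pos"],o["ft_force"])
S=bot.camera("side")
cv2.imwrite("pics/p3.png",cv2.resize(S[160:260,270:400],None,fx=4,fy=4)[:,:,::-1])
E
```

```text
5.5333 [ 0.56892255 -0.17244888  0.18689188] [ 0.85304045  0.11299254 -0.72662326]
```

View pics/p3.png

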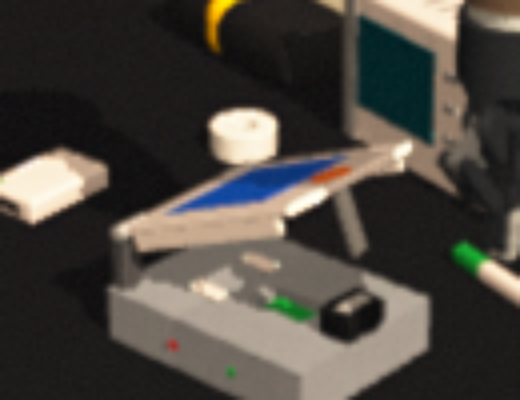

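The crop shows the latch freed and the lid swinging up. Moving to the module: first I'll squeeze its long axis to centre it, then regrip it across the 28 mm faces.

>>> step_arm(
  targets="1 -.194 -.16 -.1 0 0 .64;1 -.194 -.16 -.1 0 0 .64;1 -.194 -.16 -.1 0 0 .64;1 -.194 -.16 -.1 0 0 .64;1 -.194 -.16 -.1 0 0 .64;1 -.194 -.16 -.1 0 0 .64",
)

```text
clock: 6.08
eef_pos: [0.473, -0.2459, 0.1375]
tool_rot: [0.411, 0.912, 0.001, -0.002]
ft_force: [0.7, 0.3, -0.6]
grip_width: 0.0724
grasp_force: 0.0
```

>>> step_arm(
  targets="1 0 0 0 0 0 .63;1 0 0 0 0 0 .63;1 0 0 0 0 0 .63;1 0 0 0 0 0 .63;1 0 0 0 0 0 .63;1 0 0 0 0 0 .63",
)

```text
clock: 6.58
eef_pos: [0.4756, -0.246, 0.1389]
tool_rot: [0.175, 0.985, 0.0, 0.0]
ft_force: [-0.2, -0.1, 0.4]
grip_width: 0.0855
grasp_force: 0.0
```

>>> step_arm(
  targets="1 -.007 -.012 -.08 0 0 0;1 -.007 -.012 -.15 0 0 0;1 -.007 -.012 -.2 0 0 0;1 -.007 -.012 -.23 0 0 0;1 -.007 -.012 -.25 0 0 0;1 -.007 -.012 -.25 0 0 0;1 -.007 -.012 -.25 0 0 0",
)

```text
clock: 7.17
eef_pos: [0.4715, -0.253, 0.0139]
tool_rot: [0.174, 0.985, 0.0, -0.0]
ft_force: [0.7, 1.0, 0.3]
grip_width: 0.0856
grasp_force: 0.0
```

>>> step_arm(
  targets="-1 0 0 0 0 0 0;-1 0 0 0 0 0 0;-1 0 0 0 0 0 0;-1 0 0 0 0 0 0;-1 0 0 0 0 0 0;-1 0 0 0 0 0 0;-1 0 0 0 0 0 0;-1 0 0 0 0 0 0",
)

```text
clock: 7.83
eef_pos: [0.4721, -0.2539, 0.0151]
tool_rot: [0.174, 0.985, -0.0, 0.001]
ft_force: [-0.7, -0.0, 5.9]
grip_width: 0.0389
grasp_force: 62.0
```

```bash
python3 - <<'E'
from h import *
o=bot.get_obs();print(o["clock"],o["eef_pos"],o["tool_rot"],o["ft_force"],o["grip_width"],o["grasp_force"])
T=bot.camera("top");S=bot.camera("side");np.save("top2.npy",T);np.save("side2.npy",S)
a=cv2.resize(T[180:270,260:350],None,fx=6,fy=6);b=cv2.resize(S[160:340,330:420],None,fx=3,fy=3)
cv2.imwrite("pics/p4.png",np.hstack([a,b])[:,:,::-1])
E
```

```text
7.8333 [ 0.47205743 -0.25392446  0.01513706] [ 1.74000289e-01  9.84744660e-01 -4.13032199e-04  1.29761780e-03] [-0.68951173 -0.01330067  5.9179472 ] 0.0388620598924622 61.98565363883972
```

View pics/p4.png

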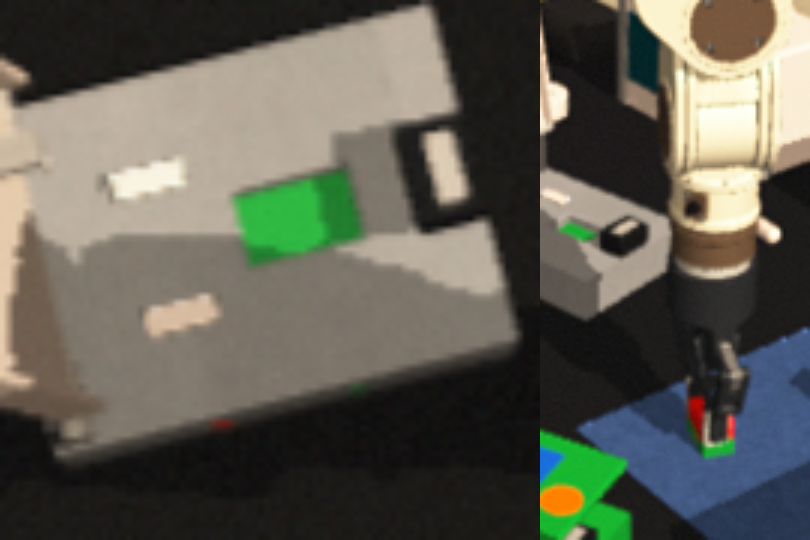

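The top crop shows the lid open and the green nest pocket at about (310,216) in the full image. The side view shows the fingers around the red module. Next I'll measure the nest.

```bash
python3 - <<'E'
from h import *
T=np.load("top2.npy")
m=mask(T,(45,120,30),(75,255,255),(290,200,330,235))
big=cv2.resize(T,None,fx=4,fy=4,interpolation=cv2.INTER_CUBIC)
M=mask(big,(45,120,30),(75,255,255),(1160,800,1320,940))
c=blob(M)[1][:,0,:]/4.-.375
for z in(.033,.045):
    w=np.array([onz("top",p,z)[:2] for p in c],np.float32)*1000; print(z,cv2.minAreaRect(w),w.mean(0)); 
# tower top (black/white), base outline at z=.045
g=np.array([[431,3],[518,345],[62,462],[20,102]])/6.+[260,180]
for p in g: print(onz("top",p,.045)[:2])
S=np.load("side2.npy"); ms=mask(S,(45,120,30),(75,255,255),(510-180,225,395,250)); print(blob(ms)[0],onz("side",blob(ms)[0],.036))
o=bot.get_obs();print(o["joint_pos"])
E
```

```text
0.033 ((559.6246948242188, 64.03692626953125), (30.22034454345703, 49.40422821044922), 12.78764533996582) [559.7754   64.04023]
0.045 ((557.3151245117188, 63.721595764160156), (29.90569305419922, 48.88988494873047), 12.787694931030273) [557.464     63.724884]
[0.64786103 0.00356489]
[ 0.49929709 -0.028891  ]
[0.45470194 0.16358453]
[0.60927639 0.17981638]
[342. 237.] [0.56137611 0.06739461 0.036     ]
[-4.93489803e-01  5.00252208e-01 -2.24605258e-01  8.43230507e-01
  2.62793852e-05 -1.43712444e-01]
```

>>> step_arm(
  targets="1 0 0 0 0 0 0;1 0 0 0 0 0 0;1 0 0 0 0 0 0;1 0 0 .06 0 0 0;1 0 0 .14 0 0 0;1 0 0 .14 0 0 -.3;1 0 0 .14 0 0 -1;1 0 0 .14 0 0 -1;1 0 0 .14 0 0 -1;1 0 0 .14 0 0 -1",
)

```text
clock: 8.77
eef_pos: [0.4708, -0.2532, 0.0836]
tool_rot: [0.471, 0.882, -0.0, -0.0]
ft_force: [0.8, -0.9, -0.5]
grip_width: 0.0856
grasp_force: 0.0
```

>>> step_arm(
  targets="1 0 0 0 0 0 -1;1 0 0 0 0 0 -1;1 0 0 0 0 0 -1;1 0 0 0 0 0 -1;1 0 0 0 0 0 -1;1 0 0 0 0 0 -1;1 0 0 0 0 0 -1",
)

```text
clock: 9.35
eef_pos: [0.4707, -0.2532, 0.0834]
tool_rot: [0.772, 0.635, -0.0, -0.0]
ft_force: [-0.2, 0.6, 0.3]
grip_width: 0.0857
grasp_force: 0.0
```

>>> step_arm(
  targets="1 .002 -.001 0 0 0 -.2;1 .002 -.001 -.04 0 0 -.2;1 .002 -.001 -.09 0 0 -.2;1 .002 -.001 -.12 0 0 -.2;1 .002 -.001 -.137 0 0 -.2;1 .002 -.001 -.137 0 0 -.2;1 .002 -.001 -.137 0 0 -.2",
)

```text
clock: 9.93
eef_pos: [0.4718, -0.2537, 0.0151]
tool_rot: [0.818, 0.575, -0.0, -0.0]
ft_force: [-0.4, 0.1, -0.6]
grip_width: 0.0852
grasp_force: 0.0
```

>>> step_arm(
  targets="-1 0 0 0 0 0 0;-1 0 0 0 0 0 0;-1 0 0 0 0 0 0;-1 0 0 0 0 0 0;-1 0 0 0 0 0 0;-1 0 0 0 0 0 0;-1 0 0 0 0 0 0;-1 0 0 0 0 0 0",
)

```text
clock: 10.6
eef_pos: [0.4728, -0.2542, 0.0162]
tool_rot: [0.818, 0.575, 0.0, 0.001]
ft_force: [0.3, -0.6, 5.7]
grip_width: 0.0265
grasp_force: 60.2
```

>>> step_arm(
  targets="-1 0 0 .08 0 0 0;-1 0 0 .16 0 0 0;-1 0 0 .24 0 0 0;-1 .172 .636 .25 0 0 .733;-1 .172 .636 .25 0 0 .733;-1 .172 .636 .25 0 0 .733;-1 .172 .636 .25 0 0 .733;-1 .172 .636 .25 0 0 .733;-1 .172 .636 .25 0 0 .733;-1 .172 .636 .25 0 0 .733",
)

```text
clock: 11.43
eef_pos: [0.5478, 0.0296, 0.1393]
tool_rot: [0.621, 0.783, -0.0, -0.0]
ft_force: [1.0, 0.4, -1.1]
grip_width: 0.0266
grasp_force: 59.6
```

>>> step_arm(
  targets="-1 0 .1 0 0 0 0;-1 0 .1 0 0 0 0;-1 0 .1 0 0 0 0;-1 0 .1 0 0 0 0",
)

```text
clock: 11.77
eef_pos: [0.5475, 0.0779, 0.1391]
tool_rot: [0.621, 0.784, -0.001, -0.0]
ft_force: [-1.1, 0.1, -0.4]
grip_width: 0.0268
grasp_force: 59.6
```

>>> step_arm(
  targets="-1 .022 -.028 0 0 0 -.01;-1 .022 -.028 -.05 0 0 -.01;-1 .022 -.028 -.09 0 0 -.01;-1 .022 -.028 -.12 0 0 -.01;-1 .022 -.028 -.132 0 0 -.01;-1 .022 -.028 -.132 0 0 -.01;-1 .022 -.028 -.132 0 0 -.01",
)

```text
clock: 12.35
eef_pos: [0.5592, 0.0624, 0.0739]
tool_rot: [0.625, 0.78, -0.0, -0.0]
ft_force: [0.3, 0.6, -0.3]
grip_width: 0.0264
grasp_force: 59.6
```

```bash
python3 - <<'E'
from h import *
o=bot.get_obs();print(o["clock"],o["eef_pos"],o["tool_rot"],o["ft_force"])
T=bot.camera("top");S=bot.camera("side");np.save("top3.npy",T);np.save("side3.npy",S)
a=cv2.resize(T[180:260,270:340],None,fx=5,fy=5);b=cv2.resize(S[195:275,300:390],None,fx=5,fy=5)
cv2.imwrite("pics/p5.png",np.hstack([a,b])[:,:,::-1])
E
```

```text
12.35 [0.55920724 0.06241341 0.07391245] [ 6.25306202e-01  7.80379465e-01 -1.97809055e-04 -6.48448712e-05] [ 0.27670402  0.60626377 -0.34920698]
```

View pics/p5.png

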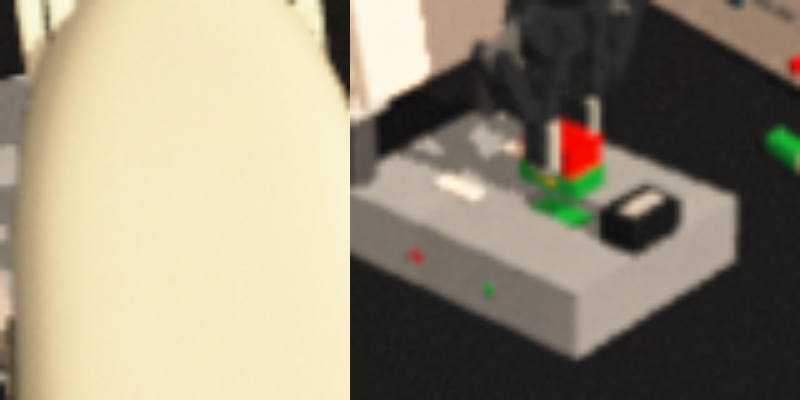

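```bash
cat >> h.py <<'E'
def proj(cam,p):
    i=bot.camera_info(cam); f=240/np.tan(np.radians(i["vertical_fov"])/2); P=np.array(i["pose"])
    q=P[:3,:3].T@(np.array(p)-P[:3,3]); return np.array([i["cx"]-f*q[0]/q[2],i["cy"]+f*q[1]/q[2]])
def fx(c,th,x,y,z): return [c[0]+np.cos(th)*x-np.sin(th)*y,c[1]+np.sin(th)*x+np.cos(th)*y,z]
E
python3 - <<'E'
from h import *
th=np.radians(12.8); S2,S3=np.load("side2.npy"),np.load("side3.npy")
up=lambda S:cv2.resize(S,None,fx=4,fy=4,interpolation=cv2.INTER_CUBIC)
def ext(M):
    c=blob(M)[1][:,0,:]/4.-.375
    return {k:c[i].round(1) for k,i in dict(L=c[:,0].argmin(),R=c[:,0].argmax(),T=c[:,1].argmin(),B=c[:,1].argmax()).items()}
G=((40,90,30),(80,255,255))
print("module green",ext(mask(up(S3),*G,(1320,880,1400,940))))
m=(.5592,.0624)
for s in((-14,-23),(14,-23),(-14,23),(14,23)): print("mod",s,proj("side",fx(m,th,s[0]/1e3,s[1]/1e3,.0598)).round(1))
print("nest green",ext(mask(up(S2),*G,(1320,900,1430,980))))
n=(.5586,.0637)
for s in((-16,-25),(16,-25),(-16,25),(16,25)): print("nest",s,"floor",proj("side",fx(n,th,s[0]/1e3,s[1]/1e3,.033)).round(1),"rim",proj("side",fx(n,th,s[0]/1e3,s[1]/1e3,.045)).round(1))
# base corner nearest camera (-x,-y) top, using hinge distance: base centre ~ unknown
E
```

```text
module green {'L': array([333.4, 227.1]), 'R': array([349.4, 231.9]), 'T': array([334.6, 226.1]), 'B': array([338.1, 234.4])}
mod (-14, -23) [344.9 235.3]
mod (14, -23) [351.  231.8]
mod (-14, 23) [333.7 230.4]
mod (14, 23) [339.7 227.1]
nest green {'L': array([335.6, 235.9]), 'R': array([348.1, 238.4]), 'T': array([338.6, 233.9]), 'B': array([344.1, 239.9])}
nest (-16, -25) floor [344.6 243.2] rim [344.6 239.8]
nest (16, -25) floor [351.5 239.3] rim [351.5 235.9]
nest (-16, 25) floor [332.5 237.9] rim [332.4 234.5]
nest (16, 25) floor [339.4 234.1] rim [339.3 230.7]
```

The top view is blocked by the arm. In the side crop the module at (565,190) sits straight above the nest at (560,212), and the measured offsets agree to about 1 mm. Lowering gently.

>>> step_arm(
  targets="-1 -.001 .003 -.01 0 0 0;-1 -.001 .003 -.02 0 0 0;-1 -.001 .003 -.024 0 0 0;-1 -.001 .003 -.028 0 0 0;-1 -.001 .003 -.032 0 0 0;-1 -.001 .003 -.032 0 0 0",
)

```text
clock: 12.95
eef_pos: [0.5586, 0.0653, 0.0589]
tool_rot: [0.624, 0.781, 0.0, 0.0]
ft_force: [-2.2, -1.2, 6.8]
grip_width: 0.027
grasp_force: 60.8
```

Contact on the rim, with y reading 1.6 mm over. Lifting slightly and correcting.

>>> step_arm(
  targets="-1 0 0 .006 0 0 0;-1 0 -.003 .006 0 0 0;-1 0 -.003 .006 0 0 0;-1 0 -.003 .002 0 0 0;-1 0 -.003 -.001 0 0 0;-1 0 -.003 -.001 0 0 0",
)

```text
clock: 13.45
eef_pos: [0.5582, 0.0636, 0.0564]
tool_rot: [0.625, 0.781, -0.0, -0.0]
ft_force: [0.0, 0.9, -0.4]
grip_width: 0.0267
grasp_force: 59.7
```

It has entered the nest. Continuing down slowly.

>>> step_arm(
  targets="-1 0 0 -.003 0 0 0;-1 0 0 -.006 0 0 0;-1 0 0 -.009 0 0 0;-1 0 0 -.012 0 0 0;-1 0 0 -.015 0 0 0;-1 0 0 -.015 0 0 0",
)

```text
clock: 13.95
eef_pos: [0.5584, 0.0637, 0.0493]
tool_rot: [0.625, 0.781, -0.0, -0.0]
ft_force: [0.3, -0.2, -1.1]
grip_width: 0.0265
grasp_force: 59.7
```

>>> step_arm(
  targets="-1 0 0 -.002 0 0 0;-1 0 0 -.004 0 0 0;-1 0 0 -.004 0 0 0",
)

```text
clock: 14.2
eef_pos: [0.5586, 0.0637, 0.0476]
tool_rot: [0.625, 0.781, -0.0, -0.0]
ft_force: [0.3, 0.2, -0.5]
grip_width: 0.027
grasp_force: 59.7
```

>>> step_arm(
  targets="-1 0 0 -.001 0 0 0;-1 0 0 -.002 0 0 0;-1 0 0 -.002 0 0 0",
)

```text
clock: 14.45
eef_pos: [0.5588, 0.0637, 0.0473]
tool_rot: [0.625, 0.781, 0.0, 0.0]
ft_force: [-1.3, 0.3, 4.0]
grip_width: 0.0266
grasp_force: 60.1
```

Floor felt at 4 N. Letting go and rising.

>>> step_arm(
  targets=".3 0 0 0 0 0 0;.3 0 0 0 0 0 0;.3 0 0 0 0 0 0;.3 0 0 .01 0 0 0;.3 0 0 .05 0 0 0;.3 0 0 .12 0 0 0;.3 0 0 .2 0 0 0;.3 0 -.05 .25 0 0 0;.3 0 -.1 .3 0 0 0;.3 0 -.1 .3 0 0 0",
)

```text
clock: 15.28
eef_pos: [0.562, 0.0105, 0.2034]
tool_rot: [0.626, 0.78, 0.003, 0.005]
ft_force: [0.6, 0.3, 0.5]
grip_width: 0.0551
grasp_force: 0.0
```

```bash
python3 - <<'E'
from h import *
o=bot.get_obs();print(o["clock"],o["eef_pos"],o["tool_rot"],o["ft_force"],o["grip_width"],o["joint_pos"])
S=bot.camera("side")
cv2.imwrite("pics/p6.png",cv2.resize(S[100:280,230:410],None,fx=3.3,fy=3.3)[:,:,::-1])
E
```

```text
15.2833 [0.56200115 0.01045576 0.20338452] [0.62594175 0.77984888 0.00284756 0.00495349] [0.59025425 0.31675533 0.50709165] 0.05514011274799356 [ 0.01967232  0.36746581  0.10767834  1.29975463 -0.00198161  1.37236442]
```

View pics/p6.png

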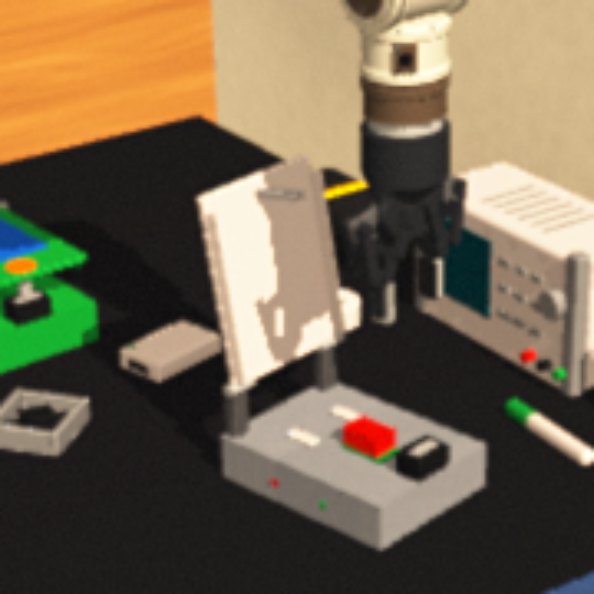

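The crop shows the red module seated in the nest at (370,437), upright and let go, with the lid standing open. Now I'll go up and over, behind the lid.

>>> step_arm(
  targets="-1 0 0 .08 0 0 0;-1 0 0 .16 0 0 0;-1 0 0 .24 0 0 0;-1 0 0 .29 0 0 0;-1 0 0 .29 0 0 0;-1 -.018 .08 .29 0 0 0;-1 -.036 .16 .29 0 0 0;-1 -.054 .24 .29 0 0 0;-1 -.072 .32 .29 0 0 0;-1 -.08 .4 .29 0 0 0",
)

```text
clock: 16.17
eef_pos: [0.5169, 0.2157, 0.3402]
tool_rot: [0.624, 0.781, -0.001, -0.001]
ft_force: [0.7, 0.1, 0.8]
grip_width: -0.0002
grasp_force: 0.0
```

>>> step_arm(
  targets="-1 0 .07 0 0 0 0;-1 0 .07 0 0 0 0;-1 0 .07 -.06 0 0 0;-1 0 .07 -.12 0 0 0;-1 0 .07 -.156 0 0 0;-1 0 .07 -.156 0 0 0",
)

```text
clock: 16.67
eef_pos: [0.5154, 0.2476, 0.257]
tool_rot: [0.624, 0.781, -0.006, -0.003]
ft_force: [-1.5, -0.1, -0.3]
grip_width: 0.0002
grasp_force: 0.0
```

>>> step_arm(
  targets="-1 .0066 -.029 0 0 0 0;-1 .013 -.0585 0 0 0 0;-1 .016 -.07 0 0 0 0;-1 .019 -.082 0 0 0 0;-1 .022 -.094 0 0 0 0;-1 .025 -.105 0 0 0 0;-1 .029 -.121 0 0 0 0;-1 .031 -.137 0 0 0 0",
)

```text
clock: 17.33
eef_pos: [0.5348, 0.1801, 0.264]
tool_rot: [0.624, 0.781, 0.001, 0.0]
ft_force: [0.9, 3.0, 0.5]
grip_width: -0.0
grasp_force: 1.2
```

The lid is touched at 3 N. Now following the arc to swing it over.

>>> step_arm(
  targets="-1 .004 -.026 -.001 0 0 0;-1 .008 -.052 -.003 0 0 0;-1 .012 -.078 -.006 0 0 0;-1 .018 -.105 -.014 0 0 0;-1 .025 -.132 -.024 0 0 0;-1 .031 -.159 -.035 0 0 0;-1 .036 -.184 -.05 0 0 0;-1 .042 -.208 -.067 0 0 0;-1 .047 -.231 -.085 0 0 0;-1 .047 -.231 -.085 0 0 0",
)

```text
clock: 18.17
eef_pos: [0.5572, 0.0616, 0.2187]
tool_rot: [0.626, 0.78, -0.002, -0.0]
ft_force: [0.3, 1.4, 0.8]
grip_width: 0.0002
grasp_force: 1.0
```

>>> step_arm(
  targets="-1 .005 -.02 -.022 0 0 0;-1 .009 -.04 -.045 0 0 0;-1 .013 -.058 -.068 0 0 0;-1 .016 -.072 -.094 0 0 0;-1 .019 -.085 -.121 0 0 0;-1 .022 -.096 -.149 0 0 0;-1 .024 -.104 -.175 0 0 0;-1 .024 -.104 -.175 0 0 0",
)

```text
clock: 18.83
eef_pos: [0.5688, 0.0117, 0.1316]
tool_rot: [0.625, 0.781, -0.002, -0.001]
ft_force: [0.1, 1.5, 2.9]
grip_width: 0.0003
grasp_force: 1.5
```

```bash
python3 - <<'E'
from h import *
S=bot.camera("side")
cv2.imwrite("pics/p7.png",cv2.resize(S[150:270,280:410],None,fx=4,fy=4)[:,:,::-1])
E
```

```text
(no output)
```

View pics/p7.png

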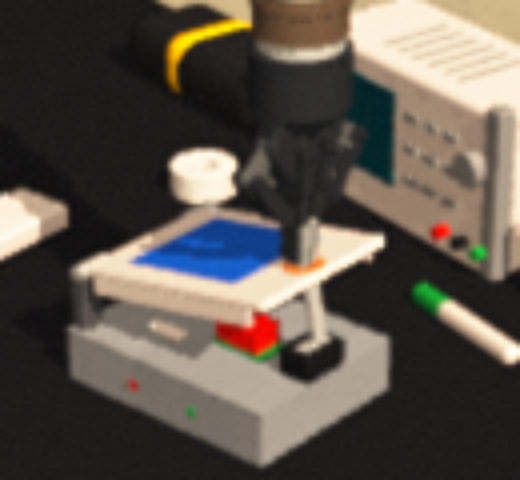

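The crop shows the tip on the orange pad at (302,265), the lid nearly shut and the tongue entering the tower. Pressing on down to just above the stop found earlier, at z≈0.0907.

>>> step_arm(
  targets="-1 .005 -.008 -.012 0 0 0;-1 .005 -.008 -.024 0 0 0;-1 .005 -.008 -.036 0 0 0;-1 .005 -.008 -.048 0 0 0;-1 .005 -.008 -.058 0 0 0;-1 .005 -.008 -.064 0 0 0;-1 .005 -.008 -.069 0 0 0;-1 .005 -.008 -.072 0 0 0;-1 .005 -.008 -.072 0 0 0",
)

```text
clock: 19.63
eef_pos: [0.5725, 0.0087, 0.0976]
tool_rot: [0.625, 0.781, 0.0, 0.0]
ft_force: [1.8, -2.3, 4.2]
grip_width: -0.0001
grasp_force: 2.0
```

>>> step_arm(
  targets="-1 0 0 -.002 0 0 0;-1 0 0 -.004 0 0 0;-1 0 0 -.006 0 0 0;-1 0 0 -.008 0 0 0;-1 0 0 -.01 0 0 0;-1 0 0 -.01 0 0 0",
)

```text
clock: 20.13
eef_pos: [0.5724, 0.0087, 0.0926]
tool_rot: [0.625, 0.781, 0.0, 0.0]
ft_force: [2.1, -1.8, 4.2]
grip_width: -0.0
grasp_force: 2.1
```

>>> step_arm(
  targets="-1 0 0 -.001 0 0 0;-1 0 0 -.002 0 0 0;-1 0 0 -.003 0 0 0;-1 0 0 -.004 0 0 0;-1 0 0 -.004 0 0 0",
)

```text
clock: 20.55
eef_pos: [0.5725, 0.0088, 0.0913]
tool_rot: [0.625, 0.781, 0.0, 0.0]
ft_force: [1.6, -2.3, 6.2]
grip_width: -0.0004
grasp_force: 3.5
```

>>> step_arm(
  targets="-1 0 0 -.001 0 0 0;-1 0 0 -.002 0 0 0;-1 0 0 -.003 0 0 0;-1 0 0 -.003 0 0 0",
)

```text
clock: 20.88
eef_pos: [0.5726, 0.0088, 0.0905]
tool_rot: [0.625, 0.781, 0.001, 0.0]
ft_force: [-0.2, -3.2, 9.6]
grip_width: -0.0004
grasp_force: 5.2
```

>>> step_arm(
  targets="-1 0 0 -.001 0 0 0;-1 0 0 -.002 0 0 0;-1 0 0 -.002 0 0 0",
)

```text
clock: 21.13
eef_pos: [0.5726, 0.0088, 0.0901]
tool_rot: [0.625, 0.781, 0.001, 0.001]
ft_force: [-1.6, -1.7, 13.0]
grip_width: -0.0003
grasp_force: 6.4
```

The stop is felt at 13 N. Easing off by 16 mm to see whether the lid stays.

>>> step_arm(
  targets="-1 0 0 .006 0 0 0;-1 0 0 .012 0 0 0;-1 0 0 .018 0 0 0;-1 0 0 .024 0 0 0;-1 0 0 .032 0 0 0;-1 0 0 .036 0 0 0;-1 0 0 .036 0 0 0",
)

```text
clock: 21.72
eef_pos: [0.5715, 0.009, 0.1059]
tool_rot: [0.624, 0.781, -0.0, -0.001]
ft_force: [0.6, -0.0, -0.8]
grip_width: 0.0003
grasp_force: 0.0
```

>>> step_arm(
  targets="-1 0 0 .06 0 0 0;-1 0 0 .14 0 0 0;-1 0 -.08 .18 0 0 0;-1 0 -.16 .2 0 0 0;-1 0 -.24 .2 0 0 0;-1 0 -.32 .2 0 0 0;-1 0 -.4 .2 0 0 0;-1 0 -.4 .2 0 0 0;-1 0 -.4 .2 0 0 0;-1 0 -.4 .2 0 0 0",
)

```text
clock: 22.55
eef_pos: [0.5716, -0.1911, 0.2053]
tool_rot: [0.625, 0.781, -0.0, -0.001]
ft_force: [-0.7, 0.7, 0.3]
grip_width: 0.0002
grasp_force: 0.0
```

```bash
python3 - <<'E'
from h import *
S=bot.camera("side");T=bot.camera("top")
O=((8,150,120),(22,255,255))
pt=blob(mask(T,*O,(250,170,350,260)))[0]; ps=blob(mask(S,*O,(340,205,375,240)))[0]
print(pt,ps,tri(pt,ps),bot.get_obs()["eef_pos"])
cv2.imwrite("pics/p8.png",cv2.resize(S[150:270,280:410],None,fx=4,fy=4)[:,:,::-1])
E
```

```text
[331.33333333 204.95454545] [356.29787234 224.31914894] (array([0.57150491, 0.00794463, 0.10330091]), np.float64(0.0002467350022564174)) [ 0.57200963 -0.18989079  0.20575161]
```

View pics/p8.png

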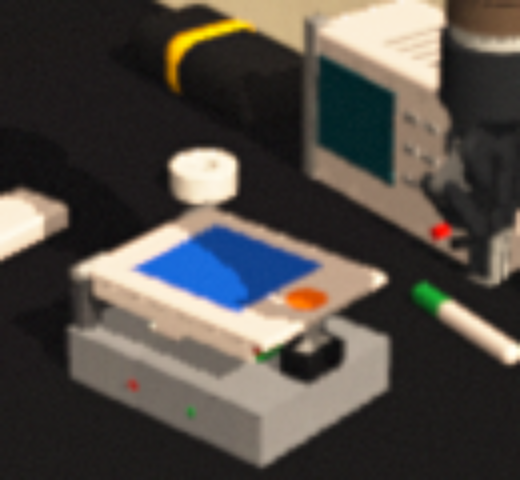

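The lid is level and shut by itself, with the pad at (356,224) in the side view, where it was at the start. The arm is clear, so I'm handing the job in.

```bash
python3 -c "
from workcell import bot
print(bot.job_done())"
```

```text
the job is handed in; nothing more can be done
None
```

The red-sink module is seated in the nest, the lid is latched shut by itself and the arm is clear; the highest force reading on the fixture was 13 N, and I handed the job in at about 23 s (no verdict was returned).

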